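Shim the transmitter on the sloping test stand

TASK

First vent the air line: pull the spring sleeve of the quick coupler fully back towards its block, hold it for a moment, then let go so that it snaps forward by itself. Then find the spacer bar that just fits the gap on the test stand in the middle of the bench, trying the thickest bar in the gap first, and leave that one fully home on the floor of the slot. Leave the other two bars on the bench, and do not disturb the meter, the jar or the screwdriver.

Things in the scene. Friction and masses are not known exactly. Their poses are not given: they have to be found in the camera images.
- sleeve (a joint): how far the coupler's brass sleeve is pulled back, m: 0 forward (rest), 0.016 fully back at its stop. A spring holds it forward with 4 N, 10.4 N when fully back; let go, it returns in about 0.2 s.
- sleeve_grip (a point): point on the sleeve's axis, where to grip it, 80 mm above the bench; moves with it. Level brass cylinder, 32 mm in diameter, reaching 19 mm to the front and 27 mm to the back of this point, with a raised rim 41 mm in diameter beginning 20 mm behind this point. x axis: the way it is pulled back, towards the block, away from the robot.
- coupler: the fixed quick coupler on its grey manifold block: a level nose pointing towards the robot with the sleeve around it. Origin on the bench below the sleeve's middle; x axis along the nose towards the block. The block's front face is 48 mm along x, it is 70 mm wide and 105 mm high, with a small plug 12 mm high on top.
- slot_a: slot of one of three alike test stands (fixed). Origin: middle of the slot floor, 75 mm over the bench. x: along the slot, down the slope, away from the robot; y: across the gap; z: out of the slot, leaning 25 degrees from vertical away from the robot. Work on the stand in the middle of the bench (y within 0.15 m of 0); the other two are parked far left and far right (0.4 m or more off). Which is which varies.
- slot_b: slot of another of the three stands, axes as slot_a. 88 mm long between end stops; cheeks 31 mm high over the floor, the top 9 mm flared as lead-in. The gap's width is not told; it differs from stand to stand and is 1.5 mm more than the thickness of one of the three bars. The bar that fits slides down to the floor; a thicker one stops on the lead-in, its lower edge 22 to 31 mm above the floor; a thinner one goes in but rattles.
- slot_c: slot of another of the three stands, axes as slot_a. A bar that is home stands on the floor, its centre at z = 33 mm, its top 35 mm proud of the cheeks. The stand is a steel plate on four legs, sloping 25 degrees down away from the robot, with a round transmitter head, 56 mm across and 49 mm high over the plate, its axis 72 mm to the slot's -y side.
- spacer_thin_center (a point): centre of a loose aluminium spacer bar, 80 mm long (x axis), 12 mm thick (y), 66 mm tall (z), about 0.17 kg. It starts standing on its long edge on the bench, this point 33 mm up. The three bars (12, 16, 20 mm thick) stand side by side 80 mm apart in y, to the left of the middle stand, in any order. Pinch across the thickness near the top.
- spacer_mid_center (a point): centre of a loose aluminium spacer bar, 80 mm long (x axis), 16 mm thick (y), 66 mm tall (z), about 0.23 kg. It starts standing on its long edge on the bench, this point 33 mm up. The three bars (12, 16, 20 mm thick) stand side by side 80 mm apart in y, to the left of the middle stand, in any order. Pinch across the thickness near the top.
- spacer_thick_center (a point): centre of a loose aluminium spacer bar, 80 mm long (x axis), 20 mm thick (y), 66 mm tall (z), about 0.29 kg. It starts standing on its long edge on the bench, this point 33 mm up. The three bars (12, 16, 20 mm thick) stand side by side 80 mm apart in y, to the left of the middle stand, in any order. Pinch across the thickness near the top.
- meter: bystander: hand-held yellow meter lying on the bench, 160 x 80 x 35 mm, origin under its centre
- jar: bystander: small upright jar with a lid, 60 mm in diameter, 70 mm tall, origin under its centre
- screwdriver: bystander: screwdriver lying on the bench, origin under its middle
Mind the look-alikes: they are no part of the job. What is shaped like the part that bears spacer_mid_center but green or orange is not meant.

How it is judged:
By the outcome, as a careful person would: the job done as asked, in the order asked, and still so for the second after the job is handed in, with the robot touching nothing.
It also fails if it takes over 72 s, if anything falls off the work surface, if the arm or the gripper's body presses on something with over 40 N, if the wrist force passes 120 N, or if a joint passes its speed limit or range.

ROBOT

A 6-joint arm with a two-finger parallel gripper is mounted at the origin on the work surface. World frame = base frame: x ahead of the robot, y to its left, z up, the work surface at z = 0. Lengths are in m, angles in rad, forces in N, time in s.
With the tool pointing down it reaches from about 0.35 to 0.925 m from the base axis. Payload 6.4 kg.
Tool frame: the origin (TCP) lies midway between the tips of the shut fingers; the grasp point (between the pads) lies 19 mm behind it; z points along the fingers, y is the line along which they close (so a half turn about z gives the same grasp; the last joint's range is limited). The gripper opens to 85 mm and grips with 20 to 120 N. Pads are 22 mm wide; open, the fingers measure 114 mm over their backs; the gripper's body (76 mm by 85 mm) begins 54 mm behind the grasp point. The pads swing forward as they close: fully open they stand 13 mm farther back than shut.
Start: joints at [0.983, 0.245, 1.558, -0, 1.339, -0.174], TCP at [0.261, 0.595, 0.231] pointing down, gripper open.
Joint ranges: [-3.13, 3.13], [-1.02, 2.26], [0.13, 2.54], [-0.95, 4.09], [0.21, 2.88], [-2.74, 2.74]. Speed limits (rad/s): [2.57, 2.57, 3.14, 3.14, 3.14, 3.14].

INTERFACE

Orientations are given as a unit quaternion [w, x, y, z].
In Python, from bench import r, viewer gives the robot as it stands.
- The arm moves only by the shell command python3 -m inch 'ROWS' [OPENING] [FORCE]. ROWS is text: rows parted by semicolons, each of 4 numbers parted by spaces: the shift along the tool's x, y, z in cm, then the turn about the tool's z in rad. A call has 1 to 10 rows; each row shifts and turns the commanded pose from where the row before left it, along the tool's axes as they then stand; what a row does not reach is not made up. A row lasts 1/12 s, in which the tool goes at most 41.7 mm and 7.16 degrees, less where a joint would pass 70% of its speed; a pose out of reach is approached as far as the arm can. A call with a gripper value outside its range is refused whole. OPENING is the opening, from 0 (shut) to 1 (fully open), set as the call begins (- or left out, the last holds). The fingers move at their own pace and stop on an object; FORCE is the grip in N (left out, the last holds). Time passes only in rows, so rows that do not move let the fingers close. It gives the time, the measured TCP pose, the force, the opening and the grip force at its end, in the units of the state.
- r.read_state(): the state, without advancing time (a new reading comes with each control period).
- viewer.grab_frame(name): name is "scene" or "top" or "wrist"; returns a dict with "frame" (420x560x3 uint8, red, green, blue), "depth" (420x560 float32, m along the optical axis (not along the pixel's ray), 0 where there is no reading), "mtx" (3x3 intrinsics, pixels), "rvec" (rotation vector, rad) and "tvec" (3), from world to camera coordinates, as OpenCV has them. Camera axes: x right, y down, z forward; pixel columns grow to the right and rows downward; lengths in m; the calibration is good to about 2 mm. The wrist camera is an equidistant fisheye: a pixel r from the principal point sees the ray r / f radians off the axis. A picture is of the moment at which its call begins.
- r.job_done(): hands the job in; it is judged then, once.
The state is a dict: "t": time; "qpos": joint angles; "dq": joint speeds; "joint_efforts": joint torques, N m; "position": TCP position; "tcp_rot": TCP orientation; "contact_force": force on the tool from outside, world axes, zero at the start; "moment": the same for the moment, N m; "gripper_width": opening from 0.0 (shut) to 1.0 (fully open); "finger_force": force on a finger pad.
Only numpy, scipy, OpenCV 4.12 (cv2) and the standard library are available. Lean on these libraries where they do the work, as an engineer would, in place of code of your own. Each camera call takes 0.05 s, during which the arm holds its last target. There are 200 camera calls.

## Working session

There is one attempt and no reset: what is moved stays moved. The work goes in short steps, Python scripts to look and compute and a shell command to move; the robot and the scene stay as the last step left them, time stands still between calls to the robot, and variables do not carry over. Pictures are saved under pics/ and viewed, at most 10 in all, crops included, and the job is handed in when it is done.

```bash
ls; mkdir -p pics
cat > h.py <<'E'
import numpy as np, cv2
from bench import r, viewer
from scipy.spatial.transform import Rotation as R
def grab(n):
    f=viewer.grab_frame(n); return f
def pts(f):
    """world point per pixel (pinhole)"""
    d=f['depth']; h,w=d.shape; K=np.array(f['mtx']); v,u=np.mgrid[:h,:w]
    c=np.stack([(u-K[0,2])/K[0,0]*d,(v-K[1,2])/K[1,1]*d,d],-1)
    Rm=cv2.Rodrigues(np.array(f['rvec'],float))[0]
    return (c-np.array(f['tvec']).ravel())@Rm
def save(f,n,s=1.4,crop=None):
    im=f['frame'][:,:,::-1]
    if crop: a,b,c,d=crop; im=im[b:d,a:c]
    cv2.imwrite('pics/'+n,cv2.resize(im,None,fx=s,fy=s,interpolation=cv2.INTER_CUBIC))
E
python3 - <<'E'
from h import *
for n in ('scene','top'):
    f=grab(n); save(f,n+'0.png'); np.savez(n+'.npz',**f)
    Rm=cv2.Rodrigues(np.array(f['rvec'],float))[0]; print(n,-Rm.T@np.array(f['tvec']).ravel(),Rm[2],f['mtx'][0][0],(f['depth']>0).mean())
s=r.read_state();print(s)
E
```

```text
pics
scene [ 1.12924036 -0.5306641   0.92399411] [-0.49453552  0.46518519 -0.73419163] 439.28444440931946 0.9962925170068028
top [0.37526083 0.0264858  1.46849359] [ 0.13936042 -0.02100172 -0.99001899] 444.52307366031744 0.995875850340136
{'t': 0.1, 'qpos': array([ 9.82960121e-01,  2.45747872e-01,  1.55888300e+00,  7.55012988e-06,
        1.33871941e+00, -1.74105587e-01]), 'dq': array([ 0.00144763,  0.00033799, -0.0023519 ,  0.00013877,  0.00194382,
        0.0010088 ]), 'joint_efforts': array([ 1.98628513e-04, -4.30674291e+01, -3.27126539e+01, -1.25706761e-04,
        2.86418079e-03, -1.24491010e-05]), 'position': array([0.2610323 , 0.59473624, 0.2302931 ]), 'tcp_rot': array([-3.30171517e-04,  2.05393830e-01,  9.78679009e-01, -8.14439504e-04]), 'contact_force': array([-0.3137549 ,  0.23666015, -0.08407706]), 'moment': array([ 0.00783818,  0.03512906, -0.00372238]), 'finger_force': 0.0, 'gripper_width': 0.998075301646854}
```

View pics/scene0.png

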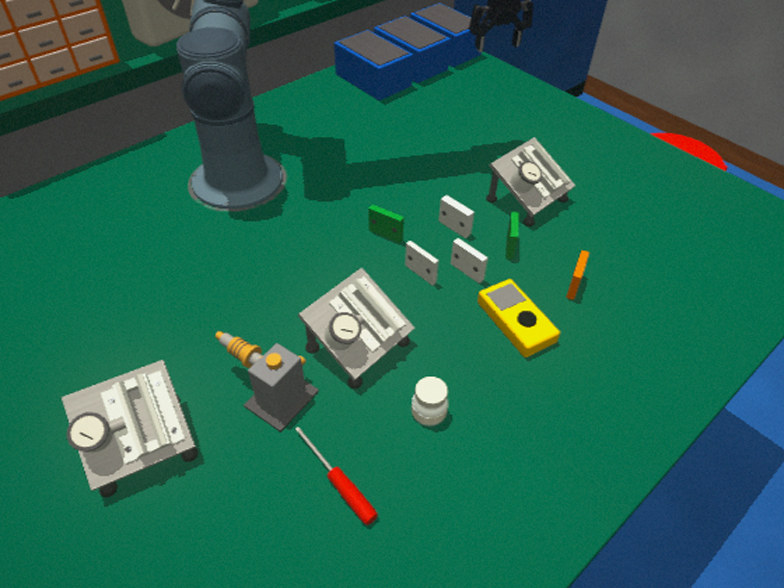

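View pics/top0.png

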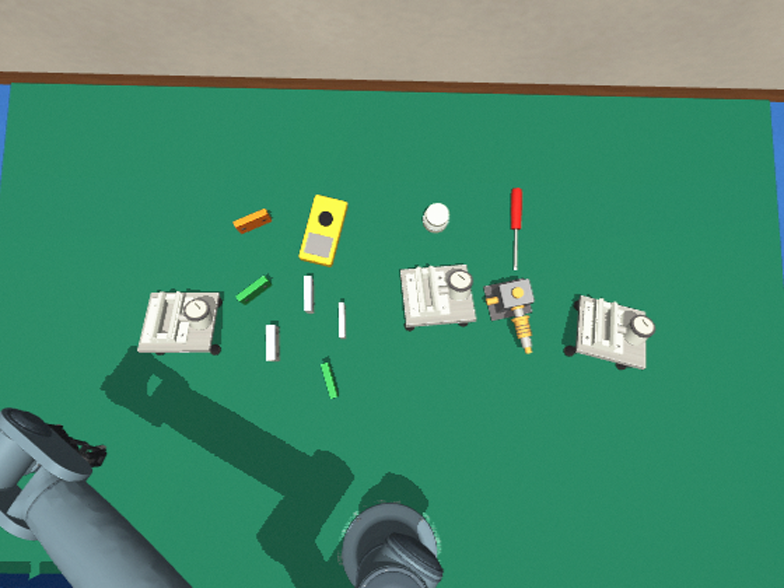

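The scene view shows three stands, with the middle one at (357,325), the coupler at (260,365), and the white bars at (457,215), (468,259) and (421,262). The top view shows the bars at (272,342), (308,293) and (341,319), the middle stand at (437,296) and the brass sleeve at (521,327).
Look-alikes in the top view: green bars at (253,289) and (330,380), the orange bar at (252,221), and the outer stands at (180,320) and (612,332). I choose the white bars, the stand at (437,296) and the brass sleeve at (521,327).

Run:
```python
from h import *
for n in ('top','scene'):
    f=dict(np.load(n+'.npz')); P=pts(f); hsv=cv2.cvtColor(f['frame'],cv2.COLOR_RGB2HSV)
    X,Y,Z=P[...,0],P[...,1],P[...,2]
    m=((hsv[...,1]<60)&(hsv[...,2]>120)&(Z>0.055)&(Z<0.08)&(X>.3)&(X<.7)&(Y>.05)&(Y<.33)).astype(np.uint8)
    nn,lab,st,c=cv2.connectedComponentsWithStats(m)
    for i in range(1,nn):
        if st[i,4]>25:
            p=P[lab==i]; q=(p[:,:2]*1e4).astype(np.float32); print(n,'bar',st[i,4],c[i].round(),p.mean(0).round(4),[np.round(a,1) for a in cv2.minAreaRect(q)])
    b=(hsv[...,0]>10)&(hsv[...,0]<28)&(hsv[...,1]>120)&(X>.3)&(X<.8)&(Y<0)&(Y>-.3)&(Z>.04)&(Z<.16)
    p=P[b]; print('brass',len(p),p.min(0),p.max(0))
    low=b&(Z<.108)&(X<.52)
    p=P[low]; u,s,vt=np.linalg.svd(p[:,:2]-p[:,:2].mean(0),full_matrices=False); print(p.mean(0),vt[0],np.percentile((p[:,:2]-p[:,:2].mean(0))@vt[0],[0,10,50,90,100]),p[:,2].max())
    for nm,x0,x1,y0,y1,s in (('jar',.6,.85,-.1,.05,0),):
        p=P[(X>x0)&(X<x1)&(Y>y0)&(Y<y1)&(Z>.05)&(Z<.09)]; 
    # stand plate: plane fit of mid stand
    k=(abs(Y+.05)<.15)&(X>.4)&(X<.75)&(Z>.03)&(Z<.2)&(hsv[...,1]<50)
    print('stand box',P[k].min(0),P[k].max(0),k.sum())
```

```text
top bar 137 [219. 209.] [0.5767 0.1953 0.0656] [array([5777.5, 1951.3]), array([781.3, 157.6]), np.float64(2.0)]
top bar 100 [244. 228.] [0.5181 0.1169 0.0659] [array([5182.8, 1169. ]), array([768.9, 100.5]), np.float64(1.4)]
top bar 179 [193. 245.] [0.4636 0.2742 0.0655] [array([4641.8, 2744.6]), array([793.6, 200. ]), np.float64(3.2)]
brass 231 [ 0.45027982 -0.29968633  0.0479223 ] [ 0.59051257 -0.21365017  0.12386311]
[ 0.49847109 -0.28639615  0.09194964] [-0.97505736 -0.22195304] [-0.02341245 -0.01853155 -0.00334887  0.01560796  0.04987243] 0.10564858323511277
stand box [ 0.50129908 -0.18093137  0.03159349] [ 0.74942533 -0.01689047  0.13501069] 2117
scene bar 118 [326. 147.] [0.4642 0.2733 0.065 ] [array([4641.8, 2741.4]), array([808.5, 208.7]), np.float64(4.7)]
scene bar 121 [336. 178.] [0.5775 0.1943 0.065 ] [array([5761.8, 1948.9]), array([789.4, 204.7]), np.float64(3.7)]
scene bar 90 [301. 180.] [0.5186 0.1157 0.0653] [array([5169.6, 1169.1]), array([786.2, 143.6]), np.float64(4.5)]
brass 282 [ 0.45056581 -0.29997392  0.04609602] [ 0.58976079 -0.21423771  0.12020139]
[ 0.50183219 -0.29091449  0.09412084] [0.9922992  0.12386404] [-0.05180719 -0.01474369  0.00018114  0.01342649  0.01899979] 0.09993061202776528
stand box [ 0.50165737 -0.18430269  0.03070435] [ 0.74984509 -0.0166628   0.13125612] 3496
```

Run:
```python
from h import *
f=dict(np.load('scene.npz')); a=f['frame'][185:290,150:310]
g=dict(np.load('top.npz'))['frame'][170:270,270:400]
im=np.vstack([cv2.resize(x,(640,int(640*x.shape[0]/x.shape[1])))[:300] for x in ()]) if 0 else None
A=cv2.resize(a[:, :],(400,262*400//400)); B=cv2.resize(g,(390,300))
c=np.zeros((300,790,3),np.uint8); c[:262,:400]=A; c[:,400:]=B
cv2.imwrite('pics/crop1.png',c[:,:,::-1])
```

```text
(no output)
```

View pics/crop1.png

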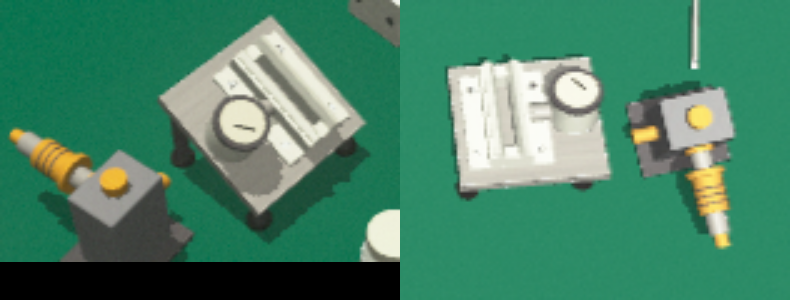

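The crop confirms the choice: the sleeve with dark grooves is at (60,165) in the left half and (712,190) in the right. The middle stand's slot lies left of its round head.

```bash
cat >> h.py <<'E'
def go(x,y,z,yaw):
    """print tool-frame delta (cm) and turn to bring TCP to xyz with tool y at world angle yaw deg (mod 180)"""
    s=r.read_state(); q=s['tcp_rot']; M=R.from_quat([q[1],q[2],q[3],q[0]]).as_matrix()
    d=M.T@(np.array([x,y,z])-s['position'])*100
    cur=np.degrees(np.arctan2(M[1,1],M[0,1])); dy=(yaw-cur+90)%180-90
    print('t',round(s['t'],2),'pos',s['position'].round(4),'yawY',round(cur,1),'=> shift cm',d.round(2),'turn',round(-np.radians(dy),3),'q6',s['qpos'][5].round(2))
E
python3 - <<'E'
from h import *
for n in ('top','scene'):
    f=dict(np.load(n+'.npz')); P=pts(f); hsv=cv2.cvtColor(f['frame'],cv2.COLOR_RGB2HSV); X,Y,Z=P[...,0],P[...,1],P[...,2]
    k=(X>.5)&(X<.65)&(Y<-.2)&(Y>-.32)&(Z>.097)&(Z<.11)
    print(n,'block',k.sum(),P[k].mean(0),cv2.minAreaRect((P[k][:,:2]*1e4).astype(np.float32)))
    b=(hsv[...,0]>10)&(hsv[...,0]<28)&(hsv[...,1]>120)&(X>.44)&(X<.535)&(Y<-.24)&(Y>-.33)&(Z>.06)&(Z<.11)
    p=P[b]; ax=np.array([.98,.2])
    print(np.c_[p[np.argsort(p[:,0])]][::6].round(3).tolist())
    # plate of middle stand
    k=(X>.5)&(X<.68)&(Y>-.19)&(Y<-.01)&(Z>.03)&(hsv[...,1]<60)
    q=P[k]; 
    best=None; rng=np.random.default_rng(0)
    for _ in range(500):
        a,b_,c=q[rng.choice(len(q),3,False)]; nn=np.cross(b_-a,c-a); l=np.linalg.norm(nn)
        if l<1e-6: continue
        nn/=l; nn*=np.sign(nn[2]); 
        if not .8<nn[2]<.96: continue
        s=(abs((q-a)@nn)<.0025).sum()
        if best is None or s>best[0]: best=(s,nn,a)
    s,nn,a=best; inl=abs((q-a)@nn)<.0025; c=q[inl].mean(0); nn=np.linalg.svd(q[inl]-c)[2][2]; nn*=np.sign(nn[2])
    print('plate n',nn,'tilt',np.degrees(np.arccos(nn[2])),'yaw',np.degrees(np.arctan2(nn[1],nn[0])),c,s,len(q))
    h=(q-c)@nn; print('heights hist',np.histogram(h,np.arange(-.01,.07,.004))[0])
    # top of cheeks
    for lo,hi in ((.02,.04),(.043,.056)):
        t=q[(h>lo)&(h<hi)]; print(lo,t.mean(0),t.min(0),t.max(0),cv2.minAreaRect((t[:,:2]*1e4).astype(np.float32)))
    np.savez('plate_'+n,n=nn,c=c)
go=None
import h
h.go(.50,-.289,.15,100)
E
```

```text
top block 367 [ 0.57360601 -0.27259386  0.10428165] ((5547.08349609375, -2795.400390625), (1059.2626953125, 716.526123046875), 14.55058479309082)
[[0.45, -0.301, 0.086], [0.453, -0.298, 0.088], [0.457, -0.305, 0.083], [0.481, -0.283, 0.085], [0.486, -0.293, 0.1], [0.487, -0.301, 0.092], [0.49, -0.291, 0.096], [0.493, -0.296, 0.099], [0.494, -0.279, 0.08], [0.496, -0.291, 0.094], [0.499, -0.294, 0.096], [0.502, -0.287, 0.098], [0.503, -0.28, 0.087], [0.506, -0.301, 0.092], [0.509, -0.277, 0.088], [0.512, -0.291, 0.095], [0.512, -0.302, 0.09], [0.515, -0.276, 0.092], [0.518, -0.269, 0.095], [0.518, -0.267, 0.089], [0.521, -0.275, 0.096], [0.521, -0.292, 0.094], [0.524, -0.287, 0.1], [0.524, -0.291, 0.096], [0.527, -0.285, 0.095]]
plate n [0.411972   0.01818764 0.91101497] tilt 24.354007990821493 yaw 2.5278388691512865 [ 0.56508355 -0.09816208  0.0839177 ] 672 2042
heights hist [ 70 353 557 259  49  43  74 124 123 115  26  10   7  44 122  46   2   0
   0]
0.02 [ 0.58338719 -0.08704387  0.10361286] [ 0.53318098 -0.16882539  0.07276063] [ 0.64151465 -0.05070447  0.13129653] ((5901.9067382
[... 1620 characters left out ...]
2990419275967 [ 0.58273386 -0.11506205  0.07300613] 1351 3441
heights hist [  34  255 1165  535  113   76   82  208  199  219   91    9    3   29
  285   97    1    0    0]
0.02 [ 0.5884806  -0.08699738  0.09774976] [ 0.53188779 -0.17407364  0.06891219] [ 0.64200082 -0.04915165  0.12761919] ((5903.41552734375, -1134.92822265625), (1078.6180419921875, 1216.30859375), 4.888039588928223)
0.043 [ 0.60338906 -0.14806848  0.11849616] [ 0.57804258 -0.17503546  0.10258058] [ 0.62871938 -0.12024743  0.13125612] ((6024.40625, -1469.07177734375), (509.3631896972656, 540.0030517578125), 18.801572799682617)
t 0.1 pos [0.261  0.5947 0.2303] yawY 66.3 => shift cm [-57.41 -71.3    8.13] turn -0.588 q6 -0.17
```

```bash
python3 -m inch '0 0 0 -0.107; 0 0 0 -0.107; 0 0 0 -0.107; 0 0 0 -0.107; 0 0 0 -0.107; 0 0 0 -0.107' 1; python3 -c "
from h import *
go(.502,-.292,.17,103)"
```

```text
t: 0.6
position: [0.2612, 0.5948, 0.2306]
tcp_rot: [-0.0, -0.116, 0.993, -0.0]
contact_force: [0.6, -0.4, 0.1]
gripper_width: 1.001
finger_force: 0.0
t 0.6 pos [0.2612 0.5948 0.2306] yawY 103.4 => shift cm [ -2.92 -91.85   6.13] turn 0.007 q6 -0.82
```

```bash
python3 -m inch '-0.1 -3.5 0 0; -0.1 -3.5 0 0; -0.1 -3.5 0 0; -0.1 -3.5 0 0; -0.1 -3.5 0 0; -0.1 -3.5 0 0; -0.1 -3.5 0 0; -0.1 -3.5 0 0; -0.1 -3.5 0 0; -0.1 -3.5 0 0' | head -2; python3 -m inch '-0.1 -3.5 0 0; -0.1 -3.5 0 0; -0.1 -3.5 0 0; -0.1 -3.5 0 0; -0.1 -3.5 0 0; -0.1 -3.5 0 0; -0.1 -3.5 0 0; -0.1 -3.5 0 0; -0.1 -3.5 0 0; -0.1 -3.5 0 0'|head -2;  python3 -m inch '-0.1 -3.5 0 0; -0.1 -3.5 0 0; -0.1 -3.5 0 0; -0.1 -3.5 0 0; -0.1 -3.5 1 0; -0.1 -3.5 1 0; 0 0 0 0'; python3 -c "
from h import *
go(.502,-.292,.17,103)
f=grab('wrist'); save(f,'w1.png'); np.savez('w1.npz',**f); print(f['mtx'],(f['depth']>0).mean())"
```

```text
t: 1.43
position: [0.35, 0.2549, 0.2309]
t: 2.27
position: [0.439, -0.0839, 0.231]
t: 2.85
position: [0.4919, -0.2896, 0.2082]
tcp_rot: [-0.001, -0.112, 0.994, 0.001]
contact_force: [-0.1, 0.4, -0.0]
gripper_width: 0.998
finger_force: 0.0
t 2.85 pos [ 0.4919 -0.2896  0.2082] yawY 102.8 => shift cm [-0.94 -0.46  3.82] turn -0.003 q6 -2.52
[[325.1922621    0.         285.37062335]
 [  0.         325.1922621  208.76791179]
 [  0.           0.           1.        ]] 0.9831122448979592
```

View pics/w1.png

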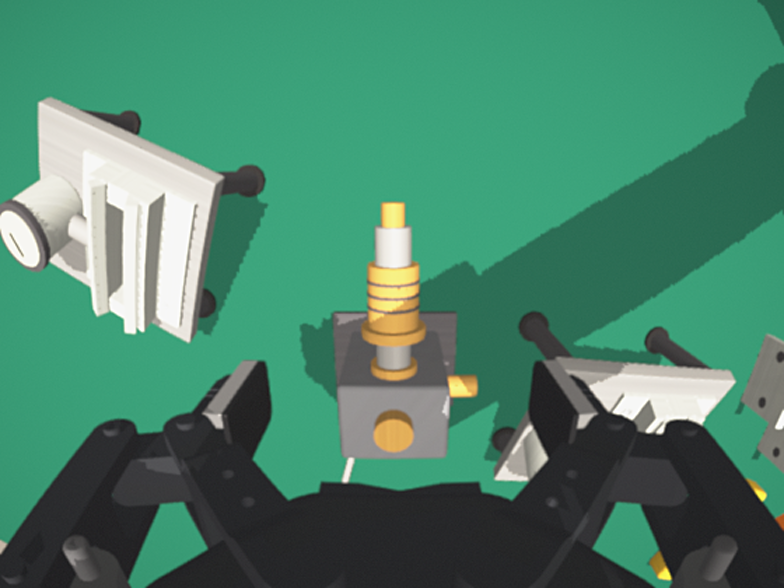

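The wrist view shows the sleeve at (393,295), rim at (393,332), block at (393,400), with the axis vertical in the picture, so the yaw is right. I'll measure it with the fisheye model.

```bash
cat >> h.py <<'E'
def wpts(f):
    d=f['depth']; h,w=d.shape; K=np.array(f['mtx']); v,u=np.mgrid[:h,:w]
    a=(u-K[0,2])/K[0,0]; b=(v-K[1,2])/K[1,1]; th=np.hypot(a,b)+1e-9; t=np.tan(np.minimum(th,1.5))/th
    c=np.stack([a*t*d,b*t*d,d],-1); Rm=cv2.Rodrigues(np.array(f['rvec'],float))[0]
    return (c-np.array(f['tvec']).ravel())@Rm
E
python3 - <<'E'
from h import *
f=dict(np.load('w1.npz')); P=wpts(f); hsv=cv2.cvtColor(f['frame'],cv2.COLOR_RGB2HSV); X,Y,Z=P[...,0],P[...,1],P[...,2]
print('bench z',np.median(Z[:60,200:400]))
k=(hsv[...,1]>110)&(hsv[...,0]>8)&(hsv[...,0]<30)
for row in range(146,268,6):
    c=np.where(k[row,240:320])[0]+240
    if len(c)>3: m=(c[0]+c[-1])//2; print(row,c[0],c[-1],P[row,m].round(4),'w',np.round(np.linalg.norm(P[row,c[0]+1]-P[row,c[-1]-1]),4))
E
```

```text
bench z -5.0151599315122474e-05
146 272 288 [ 0.4466 -0.3042  0.0861] w 0.0115
152 272 288 [ 0.4513 -0.3031  0.0874] w 0.0116
158 273 288 [ 0.4561 -0.302   0.0871] w 0.0107
188 264 297 [ 0.4797 -0.2967  0.0906] w 0.0262
194 263 298 [ 0.4836 -0.2957  0.0951] w 0.0275
200 263 298 [ 0.4882 -0.2947  0.0965] w 0.0276
206 263 298 [ 0.4933 -0.2936  0.0955] w 0.0277
212 263 298 [ 0.4982 -0.2925  0.0957] w 0.0278
218 263 297 [ 0.5031 -0.2914  0.0959] w 0.0273
224 263 298 [ 0.5081 -0.2902  0.0962] w 0.0282
230 260 301 [ 0.5129 -0.2892  0.0971] w 0.0349
236 258 303 [ 0.5187 -0.2879  0.0953] w 0.037
242 260 301 [ 0.5222 -0.287   0.0999] w 0.0334
260 265 297 [ 0.5424 -0.2818  0.0899] w 0.0271
266 266 296 [ 0.5461 -0.2809  0.0942] w 0.0249
```

```bash
python3 -c "
from h import *
go(.498,-.2925,.058,103.2)"
```

```text
t 2.9 pos [ 0.4918 -0.2873  0.209 ] yawY 102.9 => shift cm [-0.53 -0.7  15.1 ] turn -0.005 q6 -2.52
```

```bash
python3 -m inch '-0.25 -0.3 2 0; -0.25 -0.3 2 0; 0 0 2 0; 0 0 2 0; 0 0 2 0; 0 0 2 0; 0 0 1.5 0; 0 0 1.5 0; 0 0 0 0; 0 0 0 0' 1; python3 -c "
from h import *
go(.498,-.2925,.058,103.2)"
```

```text
t: 3.73
position: [0.4984, -0.2889, 0.061]
tcp_rot: [-0.001, -0.114, 0.993, 0.001]
contact_force: [0.0, -0.1, 0.5]
gripper_width: 1.007
finger_force: 0.0
t 3.73 pos [ 0.4984 -0.2889  0.061 ] yawY 103.1 => shift cm [ 0.12 -0.35  0.3 ] turn -0.001 q6 -2.52
```

```bash
python3 -m inch '0.1 -0.35 0.2 0; 0 0 0 0'; python3 -m inch '0 0 0 0; 0 0 0 0; 0 0 0 0; 0 0 0 0; 0 0 0 0; 0 0 0 0; 0 0 0 0' 0 80
```

```text
t: 3.9
position: [0.4993, -0.2945, 0.0606]
tcp_rot: [0.001, -0.114, 0.993, -0.001]
contact_force: [0.7, 0.6, 0.1]
gripper_width: 1.0
finger_force: 0.0
t: 4.48
position: [0.4983, -0.2923, 0.0599]
tcp_rot: [-0.001, -0.114, 0.994, 0.002]
contact_force: [-2.5, 6.4, 8.5]
gripper_width: 0.351
finger_force: 78.6
```

```bash
python3 -m inch '-0.3 0 0 0; -0.3 0 0 0; -0.3 0 0 0; -0.3 0 0 0; -0.3 0 0 0; 0 0 0 0; 0 0 0 0'; python3 -m inch '-0.1 0 0 0; -0.1 0 0 0; 0 0 0 0; 0 0 0 0; 0 0 0 0';python3 -c "
from h import *
go(.498,-.2925,.058,103.2)"
```

```text
t: 5.07
position: [0.5114, -0.2892, 0.0599]
tcp_rot: [-0.003, -0.114, 0.993, 0.002]
contact_force: [-10.3, 5.3, 11.9]
gripper_width: 0.35
finger_force: 79.2
t: 5.48
position: [0.5131, -0.2888, 0.0599]
tcp_rot: [-0.003, -0.114, 0.993, 0.002]
contact_force: [-11.7, 5.1, 12.8]
gripper_width: 0.354
finger_force: 79.2
t 5.48 pos [ 0.5131 -0.2888  0.0599] yawY 103.1 => shift cm [ 1.55 -0.02  0.2 ] turn -0.002 q6 -2.5
```

```bash
python3 -m inch '-0.1 0 0 0; -0.1 0 0 0; -0.1 0 0 0; 0 0 0 0; 0 0 0 0; 0 0 0 0; 0 0 0 0; 0 0 0 0; 0 0 0 0'
```

```text
t: 6.23
position: [0.5138, -0.2886, 0.0599]
tcp_rot: [-0.006, -0.114, 0.993, 0.003]
contact_force: [-22.3, 2.8, 17.5]
gripper_width: 0.348
finger_force: 79.9
```

At the stop: the force rose 10 N for 0.7 mm of travel. I'll hold, then let go.

```bash
python3 -m inch '0 0 0 0; 0 0 0 0; 0 0 0 0; 0 0 0 0' ; python3 -m inch '0 0 0 0; 0 0 0 0; 0 0 0 0; 0 0 0 0; 0 0 0 0; 0 0 0 0; 0 0 0 0; 0 0 0 0; 0 0 0 0' 1; python3 -m inch '0 0 -2 0; 0 0 -3 0; 0 0 -3 0; 0 0 -3 0; 0 0 -3 0; 0 0 0 0' 0.7
python3 - <<'E'
from h import *
go(.464,.2742,.16,93)
f=grab('wrist'); P=wpts(f); hsv=cv2.cvtColor(f['frame'],cv2.COLOR_RGB2HSV); X,Y,Z=P[...,0],P[...,1],P[...,2]
k=(hsv[...,1]>110)&(hsv[...,0]>8)&(hsv[...,0]<30)&(X>.44)&(X<.535)&(Y>-.33)&(Y<-.25)&(Z>.092)&(Z<.105)
p=P[k];print('sleeve',p.min(0),p.max(0))
# slot: heights over plate in the wrist view
f=grab('top'); save(f,'t2.png',1.4)
E
```

```text
t: 6.57
position: [0.5138, -0.2886, 0.0598]
tcp_rot: [-0.006, -0.114, 0.993, 0.003]
contact_force: [-21.5, 3.0, 17.6]
gripper_width: 0.352
finger_force: 79.9
t: 7.32
position: [0.5181, -0.2892, 0.0593]
tcp_rot: [0.0, -0.114, 0.993, -0.0]
contact_force: [-0.5, 0.1, 1.0]
gripper_width: 1.004
finger_force: 0.0
t: 7.82
position: [0.5211, -0.2916, 0.2071]
tcp_rot: [0.004, -0.114, 0.993, -0.005]
contact_force: [-0.1, -1.0, 0.3]
gripper_width: 0.702
finger_force: 0.0
t 7.82 pos [ 0.5211 -0.2916  0.2071] yawY 103.1 => shift cm [-7.22 56.45  4.19] turn 0.176 q6 -2.5
sleeve [ 0.48028918 -0.30573181  0.09200233] [ 0.52937944 -0.27088705  0.10185594]
```

```bash
python3 -m inch '0 0 0 0.08; 0 0 0 0.08; 0 0 0 0; 0 0 0 0'; python3 -c "
from h import *
go(.61,-.088,.25,94)"
```

```text
t: 8.25
position: [0.5174, -0.2886, 0.1975]
tcp_rot: [-0.001, -0.035, 0.999, 0.001]
contact_force: [-0.0, -0.2, -0.5]
gripper_width: 0.704
finger_force: 0.0
t 8.25 pos [ 0.5174 -0.2886  0.1975] yawY 94.0 => shift cm [-10.64  19.37  -5.23] turn 0.0 q6 -2.34
```

```bash
python3 -m inch '-1.5 2.7 -0.7 0; -1.5 2.7 -0.7 0; -1.5 2.7 -0.7 0; -1.5 2.7 -0.7 0; -1.5 2.7 -0.7 0; -1.5 2.7 -0.7 0; -1.5 2.7 -0.7 0; 0 0 0 0; 0 0 0 0; 0 0 0 0' | head -2; python3 -c "
from h import *
go(.464,.2742,.16,93)
f=grab('wrist'); save(f,'w2.png'); np.savez('w2.npz',**f)"
```

```text
t: 9.08
position: [0.6094, -0.0936, 0.2473]
t 9.08 pos [ 0.6094 -0.0936  0.2473] yawY 94.0 => shift cm [11.95 37.7   8.76] turn 0.017 q6 -1.98
```

View pics/w2.png

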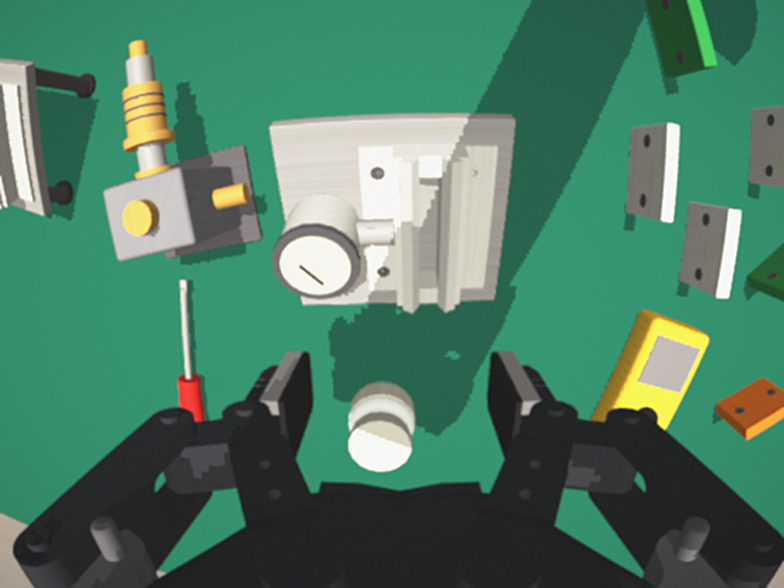

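The wrist view shows the middle stand with cheeks at columns about 407 and 452 and the slot floor between them at (430,230). The end stop is at (430,165) and the head at (317,255). The thin, mid and thick bars lie to the right.

Run:
```python
from h import *
f=dict(np.load('w2.npz')); P=wpts(f); 
q=P[80:225,180:380].reshape(-1,3); q=q[(q[:,2]>.03)&(q[:,2]<.2)]
rng=np.random.default_rng(0); best=(0,)
for _ in range(800):
    a,b,c=q[rng.choice(len(q),3,False)]; n=np.cross(b-a,c-a); l=np.linalg.norm(n)
    if l<1e-5: continue
    n*=np.sign(n[2])/l
    if not .87<n[2]<.94: continue
    s=(abs((q-a)@n)<.0015).sum()
    if s>best[0]: best=(s,n,a)
s,n,a=best; i=abs((q-a)@n)<.0015; c=q[i].mean(0); n=np.linalg.svd(q[i]-c,full_matrices=False)[2][2]; n*=np.sign(n[2])
print('n',n,np.degrees(np.arccos(n[2])),'yaw',np.degrees(np.arctan2(n[1],n[0])),s,c)
# yaw from cheek edges: per image row, depth/height profile across
yaw=np.radians(4); 
for it in range(3):
    z=np.array([np.sin(np.radians(25))*np.cos(yaw),np.sin(np.radians(25))*np.sin(yaw),np.cos(np.radians(25))]); y=np.array([-np.sin(yaw),np.cos(yaw),0]); x=np.cross(y,z)
    B=np.array([x,y,z]); o=np.array([.58,-.087,.08]); L=(q-o)@B.T
    top=L[:,2].max
    # cheek tops: height 23..40 over plate-ish
    if it==0: print('hist z',np.histogram(L[:,2],np.arange(-.03,.08,.003)))
    h0=(c-o)@z
    ck=L[(L[:,2]-h0>.018)&(L[:,2]-h0<.042)&(abs(L[:,1])<.035)&(abs(L[:,0])<.05)]
    for s_ in (-1,1):
        g=ck[ck[:,1]*s_>0]; print(it,s_,len(g),np.polyfit(g[:,0],g[:,1],1),g[:,1].min(),g[:,1].max(),g[:,2].min(),g[:,2].max())
    break
```

```text
n [0.42325646 0.04018093 0.90511848] 25.1607551215537 yaw 5.422998312613396 7990 [ 0.55273102 -0.10505494  0.08701393]
hist z (array([   0,    0,    0,    0,  103,  180,  177, 3280, 5652, 3479,  217,
        213,  262,  277,  803, 1364,  741, 1701,  439,   93,   94,   15,
         61,  236, 2341,   63,    0,    0,    0,    0,    0,    0,    0,
          0,    0,    0]), array([-3.0000000e-02, -2.7000000e-02, -2.4000000e-02, -2.1000000e-02,
       -1.8000000e-02, -1.5000000e-02, -1.2000000e-02, -9.0000000e-03,
       -6.0000000e-03, -3.0000000e-03, -6.9388939e-18,  3.0000000e-03,
        6.0000000e-03,  9.0000000e-03,  1.2000000e-02,  1.5000000e-02,
        1.8000000e-02,  2.1000000e-02,  2.4000000e-02,  2.7000000e-02,
        3.0000000e-02,  3.3000000e-02,  3.6000000e-02,  3.9000000e-02,
        4.2000000e-02,  4.5000000e-02,  4.8000000e-02,  5.1000000e-02,
        5.4000000e-02,  5.7000000e-02,  6.0000000e-02,  6.3000000e-02,
        6.6000000e-02,  6.9000000e-02,  7.2000000e-02,  7.5000000e-02,
        7.8000000e-02]))
0 -1 1499 [-0.00546901 -0.00945171] -0.03482388461273754 -4.510223203562609e-07 0.01234168073381824 0.036287236682800414
0 1 2148 [0.00818677 0.01947268] 8.443033810363995e-06 0.03475172937883418 0.012354454948575528 0.02565285375745747
```

Run:
```python
from h import *
f=dict(np.load('w2.npz')); P=wpts(f); q=P[80:230,180:380].reshape(-1,3); q=q[(q[:,2]>.03)&(q[:,2]<.2)]
yaw=np.radians(4.5); t=np.radians(25)
z=np.array([np.sin(t)*np.cos(yaw),np.sin(t)*np.sin(yaw),np.cos(t)]); y=np.array([-np.sin(yaw),np.cos(yaw),0]); x=np.cross(y,z)
L=(q-np.array([.58,-.087,.08]))@np.array([x,y,z]).T
ys=np.arange(-.03,.046,.002); print('y  ',' '.join('%3d'%round(v*1000) for v in ys))
for x0 in np.arange(-.06,.07,.01):
    row=[]
    for y0 in ys:
        m=(abs(L[:,0]-x0)<.005)&(abs(L[:,1]-y0)<.001); row.append('%3d'%round(np.median(L[m,2])*1000) if m.sum()>1 else '  .')
    print('%3d'%round(x0*1000),' '.join(row))
```

```text
y   -30 -28 -26 -24 -22 -20 -18 -16 -14 -12 -10  -8  -6  -4  -2   0   2   4   6   8  10  12  14  16  18  20  22  24  26  28  30  32  34  36  38  40  42  44
-60  -5  -5  -5  -5  -5  -5  -5  -5  -5   2   2   4   7   4  10   5   1   2   2   1  -1   3   3   1   4   7   9   4   8   6   4   1  -6  -5  -5  -5  -5  -4
-50  -2  -1  -2  -2  -2  -2  -2  -1  -2  16  16  22  22  23  24  23  19  14  14  14  14  14  14  14  18  22  24  24  22  21  16  16  -3  -3  -2  -2  -2  -3
-40  -2  -2  -2  -2  -2  -2  -2  -2  -2  16  17  21  22  23  24  23  19  17  14   .   .  -5   .  10  19  22  24  23  22  21  16  16   .  -2  -2  -2  -2  -2
-30  -2  -2  -1  -1  -2  -1  -2  -1  -1  16  16  21  22  23  24  22  19  17  -6  -6  -6  -6  -6   1  19  22  24  24  22  21  16  16   .  -2  -2  -2  -2  -2
-20  -2  -2  -2  -2  -2  -2  -2  -2  -2  16  16  21  22  23  25  23  19  17  -6  -6  -6  -6  -6  -4  18  21  24  23  22  21  16  16   .  -2  -2  -2  -2  -2
-10   5  -1  -1   0   0   7   4   4   4  12  17  19  22  23  24  22  19  17  -6  -6  -6  -6  -6  -6  12  20  24  24  23  21  16  16   .  -2  -2  -2  -2  -2
  0  15 
[... 383 characters left out ...]
  -6  -6  -6  -6  -6   9  19  22  24  23  22  20  15  16  -2  -2  -2  -2  -2
 30  -2  -2  -2  -2  -2  -2  -2  -2  -2  15  16  16  22  23  24  24  21  17  -6  -6  -6  -6  -6  -6   3  19  22  24  23  22  21  16  15  -3  -2  -2  -2  -2
 40  -2  -2  -2  -2  -2  -2  -2  -2  -2  -1  16  16  22  23  24  24  21  17   6  -1   1   0  -1   1   6  18  22  24  23  22  21  16  15   .  -3  -2  -2  -2
 50  -2  -2  -2  -2  -1  -2  -2  -2  -2  -2  16  16  21  23  24  24  21  17  14  14  14  14  14  13  14  19  22  24  23  22  21  16  16   .  -2  -2  -2  -2
 60  -6  -6  -6  -5  -6  -5  -6  -3  -6  -5  16  16  21  22  24  24  21  17  14  13  14   .  13  14  14  17  22  24  22   .  20  15   .   .  -5  -6  -7  -6
```

Slot measured: origin about (0.576, -0.076, 0.075), matching the stated 75 mm height; yaw about 5.3°; gap about 13.5 mm. Next is the thick bar.

```bash
python3 -m inch '1.15 3.7 0 0; 1.15 3.7 0 0; 1.15 3.7 0 0; 1.15 3.7 0 0; 1.15 3.7 0.3 0; 1.15 3.7 0.3 0; 1.15 3.7 0.3 0; 1.15 3.7 0.3 0; 1.15 3.7 0.3 0; 1 3.3 0.3 0' | head -2;  python3 -m inch '0 0 0 0; 0 0 0 0; 0 0 0 0' | head -2
cat > bars.py <<'E'
from h import *
f=grab('wrist'); P=wpts(f); hsv=cv2.cvtColor(f['frame'],cv2.COLOR_RGB2HSV); X,Y,Z=P[...,0],P[...,1],P[...,2]
m=((hsv[...,1]<60)&(Z>.058)&(Z<.075)&(X>.3)&(X<.7)&(Y>.05)&(Y<.36)).astype(np.uint8)
n,lab,st,c=cv2.connectedComponentsWithStats(m)
for i in range(1,n):
    if st[i,4]>150:
        p=P[lab==i]; print(st[i,4],c[i].round(),[np.round(a,1) for a in cv2.minAreaRect((p[:,:2]*1e4).astype(np.float32))],p[:,2].mean().round(4))
E
python3 bars.py; python3 -c "
from h import *
go(.464,.274,.036,93)"
```

```text
t: 9.97
position: [0.4708, 0.2645, 0.2297]
t: 10.22
position: [0.472, 0.2629, 0.2299]
1682 [298. 181.] [array([4624.8, 2746.8]), array([801.5, 202. ]), np.float64(2.8)] 0.0657
901 [147. 223.] [array([5170.9, 1171.5]), array([797. , 132.9]), np.float64(1.5)] 0.0648
291 [221. 279.] [array([5756.1, 1977.3]), array([811.1, 150.4]), np.float64(5.7)] 0.0641
t 10.27 pos [0.4723 0.2625 0.2301] yawY 93.8 => shift cm [ 0.75  1.21 19.41] turn 0.014 q6 -1.34
```

```bash
python3 -m inch '0.6 0.4 1 0.009; 0.6 0.4 2 0.009; 0.5 0.3 3 0; 0 0 3 0; 0 0 3 0; 0 0 2 0; 0 0 0 0; 0 0 0 0; 0 0 0 0' 0.7; python3 -c "
from h import *
go(.4525,.2742,.036,92.8)"
```

```text
t: 11.02
position: [0.4553, 0.2738, 0.0916]
tcp_rot: [0.001, -0.025, 1.0, 0.0]
contact_force: [0.8, 0.1, 0.6]
gripper_width: 0.699
finger_force: 0.0
t 11.02 pos [0.4553 0.2738 0.0916] yawY 92.8 => shift cm [0.29 0.05 5.56] turn 0.0 q6 -1.29
```

```bash
python3 -m inch '0.2 0 2 0; 0 0 2 0; 0 0 1.4 0; 0 0 0 0; 0 0 0 0; 0 0 0 0' 0.7 |head -2; python3 -m inch '0 0 0 0; 0 0 0 0; 0 0 0 0; 0 0 0 0; 0 0 0 0; 0 0 0 0' 0 40; python3 -m inch '0 0 -1 0; 0 0 -2 0; 0 0 -3 0; 0 0 -3 0; 0 0 -3 0; 0 0 -3 0; 0 0 0 0; 0 0 0 0; 0 0 0 0'; python3 -c "
from h import *
f=grab('scene'); save(f,'s3.png',3,(260,40,420,220))
P=pts(f); print('bar pts box:'); 
go(.5764,-.0758,.25,95.3)"
```

```text
t: 11.52
position: [0.4538, 0.2743, 0.0384]
t: 12.02
position: [0.4528, 0.2741, 0.0373]
tcp_rot: [0.001, -0.025, 1.0, 0.0]
contact_force: [-1.0, -0.6, 5.8]
gripper_width: 0.225
finger_force: 40.7
t: 12.77
position: [0.451, 0.2734, 0.1848]
tcp_rot: [-0.001, -0.025, 1.0, -0.0]
contact_force: [-0.5, -0.6, -3.9]
gripper_width: 0.225
finger_force: 39.7
bar pts box:
t 12.82 pos [0.4506 0.2733 0.1841] yawY 92.9 => shift cm [-10.79 -35.5   -6.59] turn -0.042 q6 -1.29
```

View pics/s3.png

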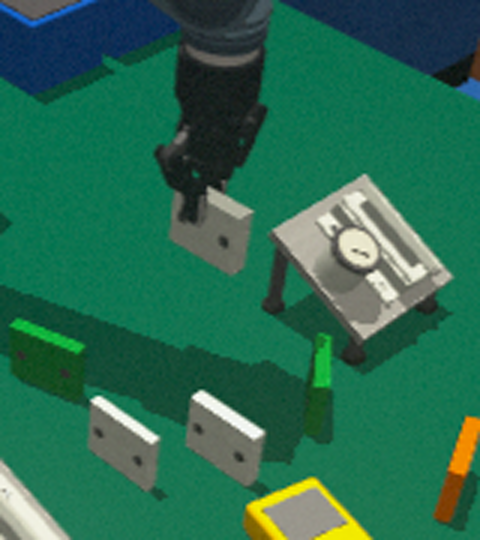

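The scene crop shows the thick bar at (212,230) held level in the gripper, with the thin bar at (123,440) and the mid bar at (225,437) still in place. I'll loosen the grip so the bar can sag, and measure its pitch.

```bash
cat > pitch.py <<'E'
from h import *
s=r.read_state(); p0=s['position']; f=grab('scene'); P=pts(f); hsv=cv2.cvtColor(f['frame'],cv2.COLOR_RGB2HSV)
d=P-p0; m=((abs(d[...,0])<.075)&(abs(d[...,1])<.014)&(d[...,2]<.04)&(d[...,2]>-.09)&(hsv[...,2]>70)&(hsv[...,1]<70)).astype(np.uint8)
n,lab,st,c=cv2.connectedComponentsWithStats(m); i=1+np.argmax(st[1:,4]); p=P[lab==i]
rc=cv2.minAreaRect((p[:,[0,2]]*1e4).astype(np.float32)); print(st[i,4],rc,'box x',p[:,0].min(),p[:,0].max(),'z',p[:,2].min(),p[:,2].max())
b=cv2.boxPoints(rc)/1e4; print(b.round(4).tolist(), 'tcp',p0)
E
python3 pitch.py; python3 -m inch '0 0 0 0; 0 0 0 0; 0 0 0 0; 0 0 0 0; 0 0 0 0; 0 0 0 0' 0 20;python3 pitch.py
```

```text
456 ((4626.16552734375, 1810.079833984375), (807.6248779296875, 688.0289916992188), 0.4317706227302551) box x 0.42229397152838954 0.5029046565758007 z 0.1467260020978172 0.21566590430876398
[[0.421999990940094, 0.2151000052690506], [0.42250001430511475, 0.14630000293254852], [0.5033000111579895, 0.1468999981880188], [0.5026999711990356, 0.21570000052452087]] tcp [0.45063122 0.27326087 0.18408536]
t: 13.37
position: [0.4522, 0.2738, 0.1862]
tcp_rot: [-0.0, -0.025, 1.0, -0.0]
contact_force: [-0.3, 0.3, -3.0]
gripper_width: 0.227
finger_force: 39.7
463 ((4636.16455078125, 1855.033447265625), (716.2049560546875, 799.3367919921875), 89.26695251464844) box x 0.42338121051853944 0.5034389605500916 z 0.1493576059092825 0.22132591928922535
[[0.42320001125335693, 0.1501999944448471], [0.5030999779701233, 0.14920000731945038], [0.5040000081062317, 0.2207999974489212], [0.42410001158714294, 0.22179999947547913]] tcp [0.45215792 0.27379834 0.18621575]
```

```bash
python3 -m inch '-0.6 -1.5 -1 -0.021; -1.2 -3.5 -1 -0.021; -1.2 -3.5 -1 0; -1.2 -3.5 0 0; -1.2 -3.5 0 0; -1.2 -3.5 0 0; -1.2 -3.5 0 0; -1.2 -3.5 0 0; -1.2 -3.5 0 0; -1.2 -3.5 0 0' - 40; python3 -m inch '-0.3 -1 0 0; 0 0 0 0; 0 0 0 0; 0 0 0 0'|head -2; python3 -c "
from h import *
go(.5834,-.0751,.165,95.3)"; python3 pitch.py
```

```text
t: 14.25
position: [0.5952, -0.0468, 0.2164]
tcp_rot: [0.0, -0.046, 0.999, -0.0]
contact_force: [0.5, 1.0, -2.4]
gripper_width: 0.222
finger_force: 40.0
t: 14.58
position: [0.5981, -0.0535, 0.216]
t 14.58 pos [ 0.5981 -0.0535  0.216 ] yawY 95.3 => shift cm [ 1.66 -2.02  5.1 ] turn 0.001 q6 -1.94
628 ((6093.578125, 2132.550048828125), (697.12109375, 809.6460571289062), 87.61414337158203) box x 0.5683869858081994 0.649594238103703 z 0.1768546627099439 0.2481427030624634
[[0.5674999952316284, 0.1800999939441681], [0.6484000086784363, 0.17669999599456787], [0.6513000130653381, 0.24639999866485596], [0.5703999996185303, 0.24979999661445618]] tcp [ 0.59814002 -0.05346738  0.21600212]
```

```bash
python3 -m inch '0.8 -1 1 0; 0.8 -1 1 0; 0 0 1 0; 0 0 1 0; 0 0 0 0; 0 0 0 0; 0 0 0 0; 0 0 0 0'; python3 -c "
from h import *
go(.5834,-.0751,.1522,95.3)
f=grab('wrist'); save(f,'w4.png'); f=grab('scene'); save(f,'s4.png',4,(200,170,330,290))"
```

```text
t: 15.3
position: [0.5851, -0.076, 0.177]
tcp_rot: [0.001, -0.046, 0.999, -0.0]
contact_force: [-0.8, -0.2, -1.8]
gripper_width: 0.228
finger_force: 40.1
t 15.3 pos [ 0.5851 -0.076   0.177 ] yawY 95.3 => shift cm [0.17 0.1  2.48] turn 0.0 q6 -1.98
```

View pics/w4.png

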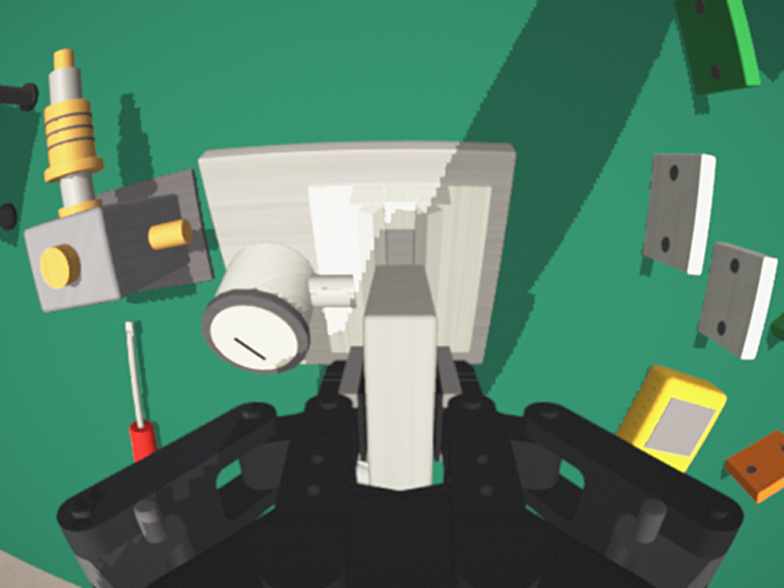

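The wrist view shows the thick bar (column 400) centred over the slot (column 400, visible floor at (400,245)). Lowering onto the lead-in.

```bash
python3 -m inch '0.1 0.1 0.5 0; 0 0 0.5 0; 0 0 0.4 0; 0 0 0.4 0; 0 0 0.3 0; 0 0 0.3 0; 0 0 0 0; 0 0 0 0'; python3 -m inch '-0.2 0 0.3 0; -0.2 0 0.3 0; 0 0 0 0; 0 0 0 0'
```

```text
t: 16.07
position: [0.5836, -0.0755, 0.1523]
tcp_rot: [0.0, -0.046, 0.999, -0.0]
contact_force: [0.9, -2.4, -3.5]
gripper_width: 0.229
finger_force: 40.2
t: 16.4
position: [0.5886, -0.0754, 0.1479]
tcp_rot: [0.001, -0.046, 0.999, -0.001]
contact_force: [-0.6, -2.4, 4.0]
gripper_width: 0.229
finger_force: 41.4
```

Contact. I'll go on down and forward so that the bar lays along the lead-in.

```bash
python3 -m inch '-0.2 0 0.3 0; -0.2 0 0.3 0; -0.2 0 0.3 0; 0 0 0 0; 0 0 0 0'; python3 pitch.py; python3 -m inch '-0.2 0 0.3 0; -0.1 0 0.2 0; 0 0 0.2 0; 0 0 0 0; 0 0 0 0'; python3 pitch.py
```

```text
t: 16.82
position: [0.5971, -0.0748, 0.1413]
tcp_rot: [0.005, -0.046, 0.999, -0.001]
contact_force: [3.0, -0.3, 10.3]
gripper_width: 0.226
finger_force: 43.9
705 ((5989.0029296875, 1235.5374755859375), (1152.96435546875, 1167.7547607421875), 64.99193572998047) box x 0.5311290948434154 0.6478310907094942 z 0.051699507865763585 0.17512155319150813
[[0.5216000080108643, 0.09600000083446503], [0.6273999810218811, 0.04659999907016754], [0.6761999726295471, 0.15109999477863312], [0.5703999996185303, 0.2004999965429306]] tcp [ 0.59712355 -0.07475076  0.14132791]
t: 17.28
position: [0.6021, -0.0744, 0.1364]
tcp_rot: [0.007, -0.046, 0.999, -0.001]
contact_force: [5.1, 1.6, 15.6]
gripper_width: 0.228
finger_force: 46.2
667 ((6009.47509765625, 1179.8974609375), (1088.7227783203125, 1283.082763671875), 67.05919647216797) box x 0.5299063444731983 0.6513206707770071 z 0.04668440401547488 0.16913335904680007
[[0.5206000208854675, 0.09290000051259995], [0.6388000249862671, 0.042899999767541885], [0.6812000274658203, 0.14309999346733093], [0.5630999803543091, 0.1931000053882599]] tcp [ 0.60208961 -0.07442471  0.13641815]
```

```bash
cat > slot.py <<'E'
from h import *
yaw=np.radians(5.3); t=np.radians(25)
z=np.array([np.sin(t)*np.cos(yaw),np.sin(t)*np.sin(yaw),np.cos(t)]); y=np.array([-np.sin(yaw),np.cos(yaw),0]); x=np.cross(y,z)
B=np.array([x,y,z]); O=np.array([.5764,-.0758,.0746])
def look(cams=('scene','wrist')):
    for n in cams:
        f=grab(n); P=(pts(f) if n!='wrist' else wpts(f)); L=(P-O)@B.T; v=f['frame'].max(-1); sat=np.ptp(f['frame'].astype(int),axis=-1)
        m=(abs(L[...,1])<.014)&(L[...,2]>.037)&(L[...,2]<.13)&(abs(L[...,0])<.07)&(v>80)&(sat<40)
        p=L[m]*1000; print(n,len(p))
        for a in range(-50,60,10):
            k=abs(p[:,0]-a)<5
            if k.sum()>3: print('  x',a,'n',k.sum(),'ztop',np.percentile(p[k,2],95).round(1),'ymid',np.percentile(p[k,1],[5,95]).round(1))
if __name__=='__main__': look(); print('tcp slot',((r.read_state()['position']-O)@B.T*1000).round(1))
E
python3 slot.py
```

```text
scene 445
  x -30 n 11 ztop 50.1 ymid [-11.5  -9.8]
  x -20 n 21 ztop 97.4 ymid [-12.2   6.9]
  x -10 n 36 ztop 97.1 ymid [-11.5   9.1]
  x 0 n 60 ztop 97.4 ymid [-11.6   8.1]
  x 10 n 81 ztop 99.9 ymid [-11.9   5.7]
  x 20 n 83 ztop 101.7 ymid [-12.3   5.2]
  x 30 n 81 ztop 102.8 ymid [-11.9   6.2]
  x 40 n 69 ztop 100.7 ymid [-12.2   6.5]
wrist 9111
  x -40 n 4372 ztop 91.5 ymid [-9.7  8. ]
  x -30 n 1407 ztop 96.1 ymid [-12.6  12. ]
  x -20 n 1110 ztop 94.9 ymid [-12.7  12.9]
  x -10 n 788 ztop 97.2 ymid [-10.2   8.5]
  x 0 n 622 ztop 97.9 ymid [-9.7  8.1]
  x 10 n 555 ztop 99.5 ymid [-9.7  8. ]
  x 20 n 254 ztop 100.4 ymid [-9.5  7.6]
tcp slot [-2.9 -1.  66.9]
```

```bash
python3 -m inch '-0.2 0 0.2 0; -0.1 0 0.2 0; 0 0 0.2 0; 0 0 0 0; 0 0 0 0; 0 0 0 0'; python3 slot.py
```

```text
t: 17.93
position: [0.6062, -0.0741, 0.1318]
tcp_rot: [0.009, -0.046, 0.999, -0.001]
contact_force: [6.6, 3.0, 19.6]
gripper_width: 0.226
finger_force: 48.9
scene 413
  x -30 n 7 ztop 46.9 ymid [-12.4 -10. ]
  x -20 n 13 ztop 50.0 ymid [-12.3  -9.7]
  x -10 n 27 ztop 97.0 ymid [-12.4   8. ]
  x 0 n 53 ztop 96.2 ymid [-12.4  13.5]
  x 10 n 68 ztop 95.4 ymid [-12.3   6.2]
  x 20 n 80 ztop 96.3 ymid [-11.7   5.2]
  x 30 n 73 ztop 96.7 ymid [-12.3   6.8]
  x 40 n 85 ztop 96.2 ymid [-12.    6.4]
  x 50 n 7 ztop 56.6 ymid [-7.9  4.5]
wrist 9394
  x -40 n 2752 ztop 91.5 ymid [-9.4  7.8]
  x -30 n 2775 ztop 92.5 ymid [-10.    8.2]
  x -20 n 1242 ztop 93.8 ymid [-13.1  12.9]
  x -10 n 828 ztop 94.0 ymid [-10.3  12.6]
  x 0 n 639 ztop 94.8 ymid [-10.4   8.2]
  x 10 n 497 ztop 95.0 ymid [-9.7  8. ]
  x 20 n 424 ztop 95.6 ymid [-9.8  7.9]
  x 30 n 237 ztop 95.8 ymid [-9.8  8. ]
tcp slot [ 2.9 -1.1 64.5]
```

The thick bar is stopped on the lead-in: its top is at 95 mm, so its lower edge is about 29 mm above the floor. It does not fit, so I'll take it back to its place.

```bash
python3 -m inch '0 0 -1 0; 0 0 -2 0; 0 0 -3 0; 0 0 -3 0; 0 1 -1 0; 0 0 0 0; 0 0 0 0'|head -2; python3 slot.py | tail -1;  python3 -c "
from h import *
go(.47,.2745,.2,92.8)"
```

```text
t: 18.62
position: [0.5978, -0.0626, 0.2229]
tcp slot [-42.3  11.  142. ]
t 18.72 pos [ 0.5969 -0.0629  0.2211] yawY 95.3 => shift cm [ 9.51 34.76  2.23] turn 0.044 q6 -1.96
```

```bash
python3 -m inch '0.9 3.4 0 0; 0.9 3.4 0 0; 0.9 3.4 0 0; 0.9 3.4 0 0; 0.9 3.4 0 0; 0.9 3.4 0 0; 0.9 3.4 0 0; 0.9 3.4 0 0; 0.9 3.4 0 0; 0.9 3.4 0 0'|head -2; python3 -m inch '0.5 0.8 2 0.044; 0 0 3 0; 0 0 3 0; 0 0 3 0; 0 0 0 0; 0 0 0 0; 0 0 0 0';  python3 -c "
from h import *
go(.47,.2745,.06,92.8)"; python3 pitch.py
```

```text
t: 19.55
position: [0.4755, 0.2677, 0.2217]
t: 20.13
position: [0.4724, 0.2742, 0.115]
tcp_rot: [0.0, -0.024, 1.0, 0.0]
contact_force: [0.3, 0.9, -3.5]
gripper_width: 0.224
finger_force: 45.5
t 20.13 pos [0.4724 0.2742 0.115 ] yawY 92.7 => shift cm [0.24 0.04 5.5 ] turn -0.001 q6 -1.3
375 ((4760.1416015625, 1124.635009765625), (748.811279296875, 786.6127319335938), 64.26608276367188) box x 0.4255590653002423 0.5226825700306265 z 0.06619661539950428 0.14993772047403361
[[0.4242999851703644, 0.0957999974489212], [0.4952000081539154, 0.0617000013589859], [0.5277000069618225, 0.1290999948978424], [0.45680001378059387, 0.16329999268054962]] tcp [0.47237013 0.27418053 0.11499244]
```

```bash
python3 -m inch '0 0 2.5 0; 0 0 2.5 0; 0 0 0.8 0; 0.3 0 0.3 0; 0.3 0 0.3 0; 0.3 0 0.3 0; 0.3 0 0.3 0; 0.3 0 0.3 0; 0.2 0 0.3 0; 0 0 0 0';  python3 pitch.py; python3 -c "
from h import *
go(.4525,.2745,.037,92.8)"
```

```text
t: 21.02
position: [0.4606, 0.2746, 0.0462]
tcp_rot: [0.006, -0.025, 1.0, 0.001]
contact_force: [-8.3, -6.9, 31.6]
gripper_width: 0.229
finger_force: 50.9
343 ((4640.25146484375, 438.97747802734375), (722.9427490234375, 791.9835815429688), 70.09674835205078) box x 0.42002152441456536 0.5106258841666009 z -0.003192615667660939 0.07947918870788166
[[0.41449999809265137, 0.023399999365210533], [0.48899999260902405, -0.003599999938160181], [0.5135999917984009, 0.06440000236034393], [0.4390999972820282, 0.09139999747276306]] tcp [0.46059984 0.27462731 0.04619032]
t 21.07 pos [0.4606 0.2746 0.0462] yawY 92.8 => shift cm [0.82 0.02 0.91] turn 0.0 q6 -1.29
```

```bash
python3 -m inch '0.1 0 -0.2 0; 0 0 0 0; 0 0 0 0' 0.26; python3 -m inch '0 0 0 0; 0 0 0 0; 0 0 0 0; 0 0 0 0; 0 0 0 0' 0.32; python3 -m inch '0 0 0 0; 0 0 0 0; 0 0 -1 0; 0 0 -2 0; 0 0 -3 0; 0 0 -3 0; 0 0 -3 0;0 0 -3 0; 0 0 0 0; 0 0 0 0' 0.6; python3 bars.py; python3 -c "
from h import *
go(.507,.117,.12,91.5)"
```

```text
t: 21.32
position: [0.4547, 0.2737, 0.0417]
tcp_rot: [0.001, -0.024, 1.0, 0.0]
contact_force: [0.7, -0.7, 0.3]
gripper_width: 0.258
finger_force: 0.0
t: 21.73
position: [0.4537, 0.2732, 0.04]
tcp_rot: [-0.0, -0.024, 1.0, -0.0]
contact_force: [-0.6, 0.1, -0.2]
gripper_width: 0.314
finger_force: 0.0
t: 22.57
position: [0.4553, 0.2738, 0.1934]
tcp_rot: [0.003, -0.024, 1.0, 0.001]
contact_force: [-0.2, -0.1, -1.3]
gripper_width: 0.6
finger_force: 0.0
2118 [285. 191.] [array([4487.6, 2731.7]), array([796.3, 199.8]), np.float64(1.7)] 0.0658
995 [125. 251.] [array([5171.9, 1171.2]), array([802.2, 138.1]), np.float64(2.0)] 0.0647
t 22.62 pos [0.454  0.2733 0.1912] yawY 92.8 => shift cm [ -4.53 -15.87   7.12] turn 0.022 q6 -1.29
```

The thick bar stands at (0.449, 0.273), top at 66 mm. Now the thin bar, which should fit the 13.5 mm gap.

```bash
python3 -m inch '-1.1 -4 0 0; -1.1 -4 0 0; -1.1 -4 1 0.01; -1.1 -3.9 2 0.01; 0 0 2 0; 0 0 2 0; 0 0 0 0; 0 0 0 0; 0 0 0 0'|head -2; python3 bars.py; python3 -c "
from h import *
go(.507,.1167,.036,92)"
```

```text
t: 23.37
position: [0.5037, 0.1207, 0.1223]
2794 [496. 157.] [array([4488.7, 2726.7]), array([798.8, 220. ]), np.float64(1.8)] 0.0649
2050 [279. 240.] [array([5166.2, 1167.8]), array([798.6, 120.7]), np.float64(2.2)] 0.0657
237 [388. 276.] [array([5407. , 1945.1]), array([141.3, 115.7]), np.float64(81.1)] 0.0645
t 23.42 pos [0.5043 0.1208 0.123 ] yawY 91.7 => shift cm [-0.25 -0.42  8.7 ] turn -0.006 q6 -1.58
```

```bash
python3 -m inch '-0.2 -0.4 2 -0.008; 0 0 3 0; 0 0 2.5 0; 0 0 1.1 0; 0 0 0 0; 0 0 0 0; 0 0 0 0' 0.6 |head -2; python3 -m inch '0 0 0 0; 0 0 0 0; 0 0 0 0; 0 0 0 0; 0 0 0 0; 0 0 0 0' 0 40; python3 -m inch '0 0 -1 0; 0 0 -2 0; 0 0 -3 0; 0 0 -3 0; 0 0 -3 0; 0 0 -3 0; 0 0 -3 0; 0 0 0 0; 0 0 0 0'; python3 -c "
from h import *
go(.59,-.0755,.20,95.3)"; python3 pitch.py
```

```text
t: 24.0
position: [0.5075, 0.1167, 0.038]
t: 24.5
position: [0.5067, 0.1164, 0.0371]
tcp_rot: [0.001, -0.018, 1.0, -0.0]
contact_force: [-1.4, -0.8, 5.7]
gripper_width: 0.129
finger_force: 40.1
t: 25.25
position: [0.5066, 0.1165, 0.2179]
tcp_rot: [0.002, -0.018, 1.0, -0.0]
contact_force: [-0.4, 0.5, -3.2]
gripper_width: 0.133
finger_force: 39.2
t 25.25 pos [0.5066 0.1165 0.2179] yawY 92.1 => shift cm [ -7.64 -19.49   1.82] turn -0.056 q6 -1.6
475 ((5180.3984375, 2165.2099609375), (743.0590209960938, 833.9521484375), 88.31332397460938) box x 0.4758997800539874 0.559005718990774 z 0.17837102235422916 0.25371622639121477
[[0.47530001401901245, 0.18060000240802765], [0.5586000084877014, 0.17820000648498535], [0.5608000159263611, 0.2524000108242035], [0.47749999165534973, 0.2549000084400177]] tcp [0.50656158 0.11647735 0.21788098]
```

```bash
python3 -m inch '-0.5 -2 0 -0.028; -1 -2.9 0 -0.028; -1 -2.9 0 0; -1 -2.9 0 0; -1 -2.9 0 0; -1 -2.9 0 0; -0.6 -2.2 0.5 0; 0 0 0.5 0; 0 0 0 0; 0 0 0 0' |head -2; python3 -c "
from h import *
go(.583,-.0762,.17,95.3)"
```

```text
t: 26.13
position: [0.5803, -0.064, 0.2034]
t 26.13 pos [ 0.5803 -0.064   0.2034] yawY 95.3 => shift cm [-0.17 -1.25  3.34] turn -0.0 q6 -1.97
```

```bash
python3 -m inch '-0.2 -0.7 0.8 0; 0 -0.5 0.8 0; 0 0 0.8 0; 0 0 0.8 0; 0 0 0 0; 0 0 0 0; 0 0 0 0; 0 0 0 0'; python3 -c "
from h import *
go(.583,-.0762,.1226,95.3)
f=grab('wrist'); save(f,'w5.png',3,(190,110,390,290))"
```

```text
t: 26.8
position: [0.5854, -0.0766, 0.1747]
tcp_rot: [0.001, -0.046, 0.999, -0.0]
contact_force: [0.6, -0.5, -3.0]
gripper_width: 0.135
finger_force: 39.5
t 26.8 pos [ 0.5854 -0.0766  0.1747] yawY 95.3 => shift cm [0.24 0.06 5.21] turn -0.0 q6 -1.99
```

View pics/w5.png

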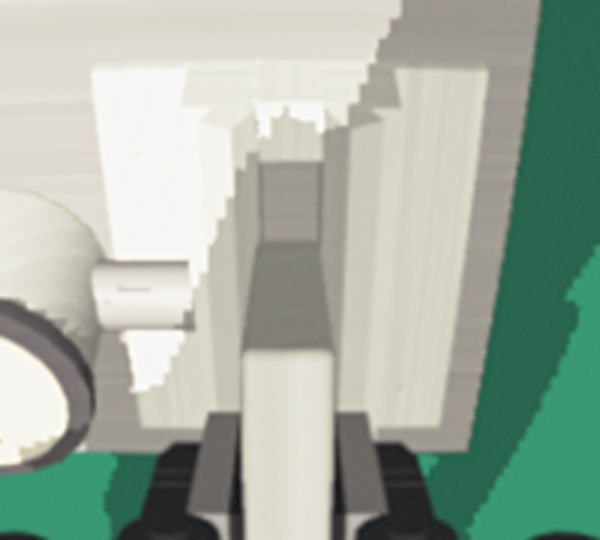

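The close crop shows the floor strip at columns 262 to 320 and the bar's rear lower edge at 258 to 320, so they are aligned. Lowering.

```bash
python3 -m inch '0.2 0.05 0.8 0; 0 0 0.8 0; 0 0 0.8 0; 0 0 0.6 0; 0 0 0.5 0; 0 0 0.5 0; 0 0 0.4 0; 0 0 0 0; 0 0 0 0'; python3 -m inch '0 0 0.3 0; 0 0 0.3 0; 0 0 0.3 0; 0 0 0 0; 0 0 0 0'; python3 slot.py
```

```text
t: 27.6
position: [0.583, -0.0763, 0.1299]
tcp_rot: [-0.0, -0.046, 0.999, 0.0]
contact_force: [-0.0, 0.1, -2.3]
gripper_width: 0.136
finger_force: 39.5
t: 28.02
position: [0.5839, -0.0765, 0.1218]
tcp_rot: [0.001, -0.046, 0.999, -0.0]
contact_force: [2.1, -0.0, 1.1]
gripper_width: 0.136
finger_force: 39.9
scene 311
  x -20 n 17 ztop 83.0 ymid [-11.2   9.5]
  x -10 n 46 ztop 80.3 ymid [-13.1   2.5]
  x 0 n 53 ztop 85.9 ymid [-8.1  2.5]
  x 10 n 63 ztop 89.6 ymid [-8.5  1.9]
  x 20 n 49 ztop 91.7 ymid [-8.5  2.4]
  x 30 n 48 ztop 78.8 ymid [-8.5  1.5]
  x 40 n 32 ztop 57.8 ymid [-8.3  3.8]
wrist 5176
  x -50 n 1019 ztop 63.1 ymid [-6.5  4.1]
  x -40 n 1378 ztop 75.4 ymid [-11.3   8.6]
  x -30 n 1274 ztop 72.1 ymid [-12.5   9.8]
  x -20 n 699 ztop 78.1 ymid [-7.1  4.2]
  x -10 n 543 ztop 81.3 ymid [-6.6  4. ]
  x 0 n 263 ztop 83.8 ymid [-6.3  3.8]
tcp slot [-13.2  -1.4  45.9]
```

Contact with the floor, exactly where predicted. Now I'll press on down so that the bar turns in the grip.

```bash
python3 -m inch '0 0.03 0.2 0; 0 0 0.2 0; 0 0 0.2 0; 0 0 0.2 0; 0 0 0 0; 0 0 0 0'; python3 -m inch '0 0 0.2 0; 0 0 0.2 0; 0 0 0 0; 0 0 0 0'; python3 slot.py
```

```text
t: 28.62
position: [0.5876, -0.0765, 0.1187]
tcp_rot: [0.005, -0.046, 0.999, -0.001]
contact_force: [3.9, 2.8, 17.9]
gripper_width: 0.132
finger_force: 43.3
t: 28.95
position: [0.5896, -0.0764, 0.1168]
tcp_rot: [0.008, -0.046, 0.999, -0.001]
contact_force: [6.8, 5.2, 23.5]
gripper_width: 0.134
finger_force: 44.9
scene 269
  x -20 n 4 ztop 79.5 ymid [1.  6.5]
  x -10 n 26 ztop 79.1 ymid [-13.1   7.9]
  x 0 n 42 ztop 78.0 ymid [-11.    0.9]
  x 10 n 52 ztop 82.5 ymid [-9.   1.3]
  x 20 n 54 ztop 86.2 ymid [-8.8  2. ]
  x 30 n 50 ztop 87.3 ymid [-8.8  2.5]
  x 40 n 36 ztop 69.2 ymid [-8.3  2.2]
  x 50 n 5 ztop 40.8 ymid [-7.6  2.1]
wrist 5220
  x -50 n 82 ztop 106.7 ymid [-5.8  2.5]
  x -40 n 1608 ztop 65.0 ymid [-6.9  3.8]
  x -30 n 1281 ztop 72.9 ymid [-12.6   9. ]
  x -20 n 1036 ztop 72.0 ymid [-12.6   9.6]
  x -10 n 547 ztop 75.9 ymid [-7.3  3.6]
  x 0 n 444 ztop 78.7 ymid [-6.7  3.5]
  x 10 n 222 ztop 80.6 ymid [-6.8  3.5]
tcp slot [-5.9 -1.8 43.8]
```

```bash
python3 -m inch '0 0 0 0; 0 0 0 0; 0 0 0 0; 0 0 0 0; 0 0 0 0; 0 0 0 0' 0.3; python3 slot.py
```

```text
t: 29.55
position: [0.5825, -0.0759, 0.1085]
tcp_rot: [-0.001, -0.046, 0.999, 0.0]
contact_force: [-0.6, -0.3, 0.3]
gripper_width: 0.301
finger_force: 0.3
scene 310
  x -20 n 19 ztop 74.7 ymid [-8.9  3.8]
  x -10 n 37 ztop 73.7 ymid [-8.5  5.2]
  x 0 n 47 ztop 76.5 ymid [-8.2  2.2]
  x 10 n 52 ztop 80.1 ymid [-8.6  2.5]
  x 20 n 56 ztop 85.2 ymid [-8.7  2.2]
  x 30 n 50 ztop 85.1 ymid [-9.1  2. ]
  x 40 n 41 ztop 76.1 ymid [-8.8  3.1]
  x 50 n 8 ztop 48.9 ymid [-7.5  2.4]
wrist 3762
  x -50 n 24 ztop 97.1 ymid [-4.8  2.1]
  x -40 n 1722 ztop 65.3 ymid [-6.9  3.7]
  x -30 n 761 ztop 68.4 ymid [-7.1  4.2]
  x -20 n 604 ztop 71.5 ymid [-6.8  4.1]
  x -10 n 558 ztop 74.4 ymid [-7.4 11.9]
  x 0 n 93 ztop 75.2 ymid [-6.9 12. ]
tcp slot [-8.8 -0.7 33.4]
```

The rear corner is on the floor, but a residual tilt of about 14° suggests the front lower corner is resting on the front end stop. I'll measure how far forward the bar is.

```bash
cat > top.py <<'E'
from slot import *
f=grab('wrist'); L=(wpts(f)-O)@B.T*1000; v=f['frame'].max(-1); sat=np.ptp(f['frame'].astype(int),axis=-1)
m=(L[...,1]>-6)&(L[...,1]<4)&(L[...,2]>40)&(L[...,2]<110)&(L[...,0]>-65)&(L[...,0]<20)&(sat<40)&(v>60)
p=L[m]
# top line from upper points per x-bin, rear edge
xs=[];zs=[]
for a in range(-44,0,4):
    k=abs(p[:,0]-a)<2
    if k.sum()>5: xs.append(a); zs.append(np.percentile(p[k,2],80))
print(list(zip(xs,np.round(zs,1))))
for zb in range(40,80,5):
    k=abs(p[:,2]-zb)<2.5
    if k.sum()>5: print('z',zb,'xmin',np.percentile(p[k,0],3).round(1))
if __name__=='__main__': print('tcp',((r.read_state()['position']-O)@B.T*1000).round(1))
E
python3 top.py; python3 -c "
from h import *
f=grab('scene'); save(f,'s6.png',5,(215,180,305,280))"
```

```text
[(-44, np.float64(63.5)), (-40, np.float64(63.7)), (-36, np.float64(65.4)), (-32, np.float64(66.8)), (-28, np.float64(68.0)), (-24, np.float64(69.2)), (-20, np.float64(70.4)), (-16, np.float64(71.5)), (-12, np.float64(72.7)), (-8, np.float64(73.9)), (-4, np.float64(74.8))]
z 40 xmin -36.8
z 45 xmin -38.3
z 50 xmin -39.7
z 55 xmin -40.9
z 60 xmin -42.6
z 65 xmin -42.1
z 70 xmin -28.8
z 75 xmin -12.6
tcp [-8.8 -0.8 33.4]
```

View pics/s6.png

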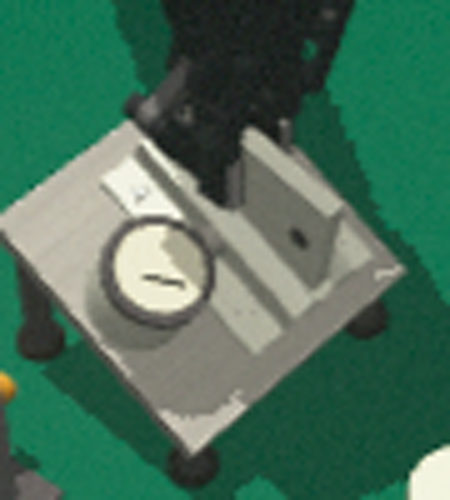

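The view shows the bar in the slot with its front end high. From the fit, the rear corner is at x = -25, so the front corner rests on the front stop. I'll regrip and shift it about 11 mm up the slot.

```bash
python3 -m inch '0 0 -0.2 0; 0 0 -0.2 0; 0 0 0 0; 0 0 0 0' |head -2; python3 -m inch '0 0 0 0; 0 0 0 0; 0 0 0 0; 0 0 0 0' 0 35; python3 -m inch '0.2 0 -0.1 0; 0.2 0 -0.1 0; 0.2 0 -0.1 0; 0.2 0 -0.09 0; 0.2 0 -0.09 0; 0 0 0 0; 0 0 0 0'; python3 top.py
```

```text
t: 30.08
position: [0.5832, -0.0761, 0.1133]
t: 30.42
position: [0.5831, -0.0761, 0.1132]
tcp_rot: [0.0, -0.046, 0.999, -0.0]
contact_force: [1.2, -0.2, 0.9]
gripper_width: 0.139
finger_force: 37.5
t: 31.0
position: [0.5727, -0.0769, 0.118]
tcp_rot: [-0.0, -0.046, 0.999, 0.0]
contact_force: [0.3, 0.5, 0.1]
gripper_width: 0.134
finger_force: 37.5
[(-44, np.float64(66.7)), (-40, np.float64(67.9)), (-36, np.float64(68.9)), (-32, np.float64(70.1)), (-28, np.float64(71.3)), (-24, np.float64(72.6)), (-20, np.float64(73.7)), (-16, np.float64(74.7)), (-12, np.float64(75.8)), (-8, np.float64(76.1))]
z 40 xmin -48.3
z 45 xmin -49.5
z 50 xmin -51.0
z 55 xmin -52.5
z 60 xmin -53.9
z 65 xmin -53.5
z 70 xmin -39.6
z 75 xmin -23.4
tcp [-21.8  -0.8  37.7]
```

```bash
python3 -m inch '0 0 0 0; 0 0 0 0; 0 0 0 0; 0 0 0 0; 0 0 0 0; 0 0 0 0' 0.3; python3 top.py
```

```text
t: 31.55
position: [0.573, -0.0769, 0.1178]
tcp_rot: [-0.0, -0.046, 0.999, 0.0]
contact_force: [0.1, -0.3, 0.7]
gripper_width: 0.299
finger_force: 0.0
[(-36, np.float64(62.8)), (-32, np.float64(66.5)), (-28, np.float64(66.4)), (-24, np.float64(66.4)), (-20, np.float64(66.3)), (-16, np.float64(66.4)), (-12, np.float64(66.4)), (-8, np.float64(66.2)), (-4, np.float64(66.4))]
z 40 xmin -37.4
z 45 xmin -37.1
z 50 xmin -37.2
z 55 xmin -37.4
z 60 xmin -37.3
z 65 xmin -36.8
tcp [-21.4  -0.8  37.7]
```

The bar is home: its top is flat at 66.3 mm above the floor (expected 66). Backing off and checking once more.

```bash
python3 -m inch '0 0 -1 0; 0 0 -2 0; 0 0 -3 0; 0 0 -3 0; 0 0 -3 0; 0 0 -2 0; 0 0 0 0; 0 0 0 0; 0 0 0 0; 0 0 0 0'
python3 - <<'E'
from slot import *
look(('wrist',))
f=grab('wrist'); L=(wpts(f)-O)@B.T*1000; v=f['frame']; w=L[(abs(L[...,0])<40)&(abs(L[...,1])<16)&(abs(L[...,2]-24)<2)]
print('cheek y at z=24: bins',np.histogram(w[:,1],np.arange(-16,17,2))[0])
save(grab('scene'),'end.png',1.4)
E
```

```text
t: 32.43
position: [0.5721, -0.0766, 0.256]
tcp_rot: [-0.002, -0.046, 0.999, 0.001]
contact_force: [-0.3, 0.4, 0.7]
gripper_width: 0.303
finger_force: 0.0
wrist 1203
  x -40 n 332 ztop 65.5 ymid [-6.1  4.8]
  x -30 n 146 ztop 66.9 ymid [-6.2  5. ]
  x -20 n 131 ztop 66.7 ymid [-5.9  5.2]
  x -10 n 115 ztop 66.8 ymid [-5.6  5.3]
  x 0 n 112 ztop 66.8 ymid [-5.7  5.5]
  x 10 n 105 ztop 66.7 ymid [-5.9  5.6]
  x 20 n 104 ztop 66.8 ymid [-6.   5.8]
  x 30 n 93 ztop 66.9 ymid [-5.2  5.9]
  x 40 n 65 ztop 67.0 ymid [-5.3  5.1]
cheek y at z=24: bins [  0   0   4 125  23   8   6   4   6   8   3  95  21   0   0   0]
```

View pics/end.png

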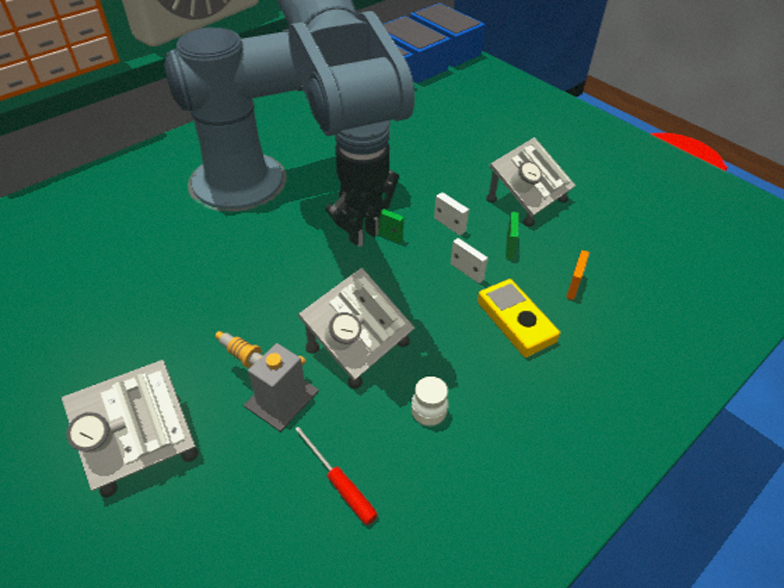

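The final view shows the thin bar upright in the slot at (370,303), the other two bars standing at (452,212) and (468,259), the sleeve forward, and the bystanders where they were. At 24 mm height the cheeks are about 15.5 mm apart in the flare, which agrees with a 13.5 mm gap.

```bash
python3 -c "
from bench import r
print(r.job_done())"
```

```text
the job is handed in; nothing more can be done
None
```

I vented the coupler and its sleeve sprang back. I tried the thick bar first and it stopped on the lead-in, so the thin bar now stands fully home in the middle stand, with the other two bars on the bench. The job is handed in; no verdict came back.

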